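# Set out the gauge fittings on the case lid

## Robot

A 7-joint arm with a two-finger parallel gripper is mounted at the origin on a cart in front of the work surface, level with it; the furniture and walls round the work are solid. World frame = base frame: x ahead of the robot, y to its left, z up, the work surface at z = 0. Lengths are in m, angles in rad, forces in N, time in s.
With the tool pointing down it reaches from about 0.425 to 1.025 m from the base axis. Payload 3.6 kg.
Tool frame: the origin (TCP) lies between the finger pads; the fingertips stand robot.tip_reach ahead of it and the grasp point (between the pads) lies 11 mm behind it (robot.tip_reach is the distance from the TCP to the fingertips, in m); z points along the fingers, y is the line along which they close (so a half turn about z gives the same grasp; the last joint's range is limited). The gripper opens to 85 mm and grips with 20 to 120 N. Pads are 22 mm wide; open, the fingers measure 114 mm over their backs; the gripper's body (76 mm by 85 mm) begins 54 mm behind the grasp point. The pads swing forward as they close: fully open they stand 13 mm farther back than shut.
Start: joints at [1.085, 0.591, 0.048, 1.609, -0.033, 0.943, -0.034], TCP at [0.278, -0.67, 0.239] pointing down, gripper open.
Joint ranges: [-2.69, 2.69], [-0.47, 2.24], [-1.27, 1.36], [0.19, 2.51], [-1.53, 4.68], [0.08, 2.07], [-3.09, 3.09]. Speed limits (rad/s): [2.57, 2.57, 3.14, 3.14, 3.14, 3.14, 3.14].

## Interface

Orientations are given as a rotation vector (axis times angle).
In Python, from plant import robot, vision gives the robot as it stands. The module is installed in compiled form; this text tells all that it offers.
- The arm moves only by the shell command python3 -m inch 'ROWS'. ROWS is JSON, a list that holds one entry, the list of rows, each a list of 5 numbers: the closure, from -1 (fully open) to 1 (shut), then the shift along the tool's x, y, z in units of 25 mm (1.0 is 25 mm), then the turn about the tool's z in units of 5 degrees (1.0 is 5 degrees). A call has 1 to 5 rows; each row shifts and turns the commanded pose from where the row before left it, along the tool's axes as they then stand; what a row does not reach is not made up. A row lasts 1/12 s, in which the tool goes at most 41.7 mm and 7.16 degrees, less where a joint would pass 70% of its speed; a pose out of reach is approached as far as the arm can. A call is refused whole if a number of a shift passes 1 or a number of a turn 1, either way. A call with a gripper value outside its range is refused whole. The fingers move at their own pace and stop on an object; the grip force is fixed at half the most. Time passes only in rows, so rows that do not move let the fingers close. It gives the time, the measured TCP pose, the force, the opening and the grip force at its end, in the units of the state.
- robot.state(): the state, without advancing time (a new reading comes with each control period).
- vision.get_image(name): name is "side" or "top"; returns the picture (400x640x3 uint8, red, green, blue); there is no depth.
- vision.calibration(name): a dict with "fovy" (degrees; the focal length in pixels is half the picture's height over the tangent of half this angle, whatever the lens; pixels are square), "cx", "cy" (the principal point, pixels), "k1" (the pictures are not rectified: a ray, as slopes to the right and down, at radius r is drawn at 1 + k1 r^2 times it, then the intrinsics apply), "view" (4x4, takes a point from world to camera coordinates). Camera axes: x right, y down, z forward; pixel columns grow to the right and rows downward; lengths in m; the calibration is good to about 2 mm. A picture is of the moment at which its call begins. calibration takes no time and is no camera call.
- robot.job_done(): hands the job in; it is judged then, once.
The state is a dict: "time_s": time; "joints": joint angles; "qd": joint speeds; "effort": joint torques, N m; "tcp_pos": TCP position; "orientation": TCP orientation; "ft_force": force on the tool from outside, world axes, zero at the start; "wrist_torque": the same for the moment, N m; "opening": finger opening in m; "finger_force": force on a finger pad.
Only numpy, scipy, OpenCV 4.12 (cv2) and the standard library are available. Lean on these libraries where they do the work, as an engineer would, in place of code of your own. Each camera call takes 0.05 s, during which the arm holds its last target. There are 200 camera calls.

## Task

Set out the fittings for the two gauges upright in a row along the middle of the grey case's lid: the plain steel sleeve centred 55 mm from the middle of the lid towards the dial gauge, the steel union 55 mm from the middle towards the digital gauge, and the brass bush between them at the middle of the lid. Then set the brass cap nut, closed side up, squarely on top of the bush. Leave both gauges, the brass weight and the roll of tape where they are.

Things in the scene. Friction and masses are not known exactly. Their poses are not given: they have to be found in the camera images.
- case: The closed grey flat case, 66 wide (its x) x 170 long (its y) x 26 mm high, lying fixed on the worktop. Origin: centre of its underside; its flat lid is 26 mm above. y runs along its length (the ends are at y = +85 and -85 mm), x across it, z up.
- dial_gauge: Round dial gauge with a white face with pointer, black rim and brass stem, lying on its back on the worktop beyond one end of the case: 91 long (its x; the stem points to -x, the round body 66 mm in diameter is centred at x = +12 mm) x 66 x 29 mm high. Origin: centre of its extent, on the underside.
- digital_gauge: Round black digital gauge with a small display and steel stem, lying on its back on the worktop beyond the other end of the case: 114 long (its x; the stem points to -x, the round body 82 mm in diameter is centred at x = +16 mm) x 82 x 30 mm high. Origin: centre of its extent, on the underside.
- sleeve: Plain turned steel sleeve (stepped tube with an open bore, no thread, no hexagon), standing upright on its wider end: 36 mm diameter, 49 mm tall. Origin: centre of its underside, z up along the bore. Weight about 160 g.
- union: Steel pipe union standing upright on its short thread: foot 20 mm diameter up to 8 mm, hexagon 27 mm across flats (one pair of flats faces its +x and -x, the corners point along y) from 8 to 26 mm, thread 16 mm diameter above, 41 mm tall. Origin: centre of its underside, z up. About 110 g.
- bush: Brass bush standing on its hexagon: hexagon 32 mm across flats (one pair of flats faces its +x and -x, the corners point along y) at the bottom, narrower threaded neck with a flat open top above, 23 mm tall. Origin: centre of its underside, z up. About 60 g.
- cap_nut: Brass cap nut, a ribbed round cap 30 mm diameter and 22 mm tall with a flat closed top, standing open side down. Origin: centre of its underside, z up. About 70 g.
- mass: Brass knobbed weight, 30 mm diameter, 46 mm tall, standing among the fittings; a bystander, not part of the job. Origin: centre of its underside.
- tape: Small roll of blue-flanged tape, 56 mm diameter, 13 mm high, lying flat among the fittings; a bystander, not part of the job. Origin: centre of its underside.
Things that resemble listed ones, but are neither listed nor needed, are in the scene too. Of the things that look like the case, take the one that is nearest to the robot's base at the start.

How it is judged:
At the end, for the whole second after the job is handed in: Sleeve, union and bush stand upright and released on the lid, centres within 13 mm, along and across, of: 55 mm from mid-lid towards the dial gauge, 55 mm towards the digital gauge, and mid-lid. The cap nut rests upright on the bush, centred within 8 mm. All at rest (((y of dial_gauge in the frame of case above 0 m and y of sleeve in the frame of case between 0.042 and 0.068 m and y of union in the frame of case between -0.068 and -0.042 m) or (y of dial_gauge in the frame of case below 0 m and y of sleeve in the frame of case between -0.068 and -0.042 m and y of union in the frame of case between 0.042 and 0.068 m)) and y of bush in the frame of case between -0.013 and 0.013 m and x of sleeve in the frame of case between -0.012 and 0.014 m and z of sleeve in the frame of case between 0.02 and 0.032 m and x of union in the frame of case between -0.012 and 0.014 m and z of union in the frame of case between 0.02 and 0.032 m and x of bush in the frame of case between -0.012 and 0.014 m and z of bush in the frame of case between 0.02 and 0.032 m and horizontal distance between cap_nut and bush below 0.008 m and z of cap_nut in the frame of bush between 0.017 and 0.029 m and angle between each of sleeve, union, bush, cap_nut's own z axis and vertical below 0.1 rad and linear speed of each of sleeve, union, bush, cap_nut below 0.02 m/s); the robot touches nothing.
It fails at once if a gauge was shifted by more than 20 mm (distance of any of dial_gauge, digital_gauge from where it was at the start of the episode above 0.02 m).
It fails at once if the brass weight or the roll of tape was shifted by more than 20 mm (distance of any of mass, tape from where it was at the start of the episode above 0.02 m).
It also fails if it takes over 99 s, if anything falls off the work surface, if the arm or the gripper's body presses on something with over 40 N, if the wrist force passes 120 N, or if a joint passes its speed limit or range.

## Working session

There is one attempt and no reset: what is moved stays moved. The work goes in short steps, Python scripts to look and compute and a shell command to move; the robot and the scene stay as the last step left them, time stands still between calls to the robot, and variables do not carry over. Pictures are saved under pics/ and viewed, at most 14 in all, crops included, and the job is handed in when it is done.

```bash
mkdir -p pics
python3 - <<'E'
from plant import robot, vision
import cv2
for n in("top","side"):
    cv2.imwrite(f"pics/{n}0.png",vision.get_image(n)[...,::-1])
    print(n,vision.calibration(n))
s=robot.state();print(s,robot.tip_reach)
E
```

```text
top {'fovy': 44.83648712963434, 'cx': 313.09798395707145, 'cy': 202.29833626500618, 'k1': -0.14751399304616294, 'view': array([[ 0.00527188, -0.99990264, -0.01291961,  0.05779269],
       [-0.98056304, -0.00263501, -0.19618658,  0.59763561],
       [ 0.19613343,  0.01370277, -0.98048147,  1.22005755],
       [ 0.        ,  0.        ,  0.        ,  1.        ]])}
side {'fovy': 54.93236824410825, 'cx': 315.3454352802074, 'cy': 199.17288782578584, 'k1': -0.017039163881584888, 'view': array([[ 0.93316555, -0.35902067,  0.01749922, -0.52312056],
       [-0.2142305 , -0.59459986, -0.77495567,  0.2083603 ],
       [ 0.28863014,  0.71941307, -0.63177328,  0.75011652],
       [ 0.        ,  0.        ,  0.        ,  1.        ]])}
{'time_s': 0.1, 'joints': array([ 1.08451976,  0.59204948,  0.04832585,  1.6097361 , -0.03331504,
        0.94267547, -0.03370692]), 'qd': array([ 4.95695482e-04, -1.43184871e-03,  1.81630712e-04, -1.22601511e-03,
       -9.77331982e-04,  9.33062762e-04, -2.52433093e-05]), 'effort': array([ 4.07204119e-03, -5.49999940e+01,  1.55333821e+00, -1.98823053e+01,
        9.76452691e-03,  3.88719360e-03,  3.27517725e-06]), 'tcp_pos': array([ 0.27721112, -0.66910185,  0.23822408]), 'orientation': array([-3.07923127e+00, -6.12694041e-01,  8.11036828e-04]), 'ft_force': array([ 0.26132736,  0.3319922 , -0.69075698]), 'wrist_torque': array([-0.01013864,  0.00163544, -0.00919364]), 'finger_force': 0.0, 'opening': 0.08535383700105054} 0.008
```

View pics/top0.png

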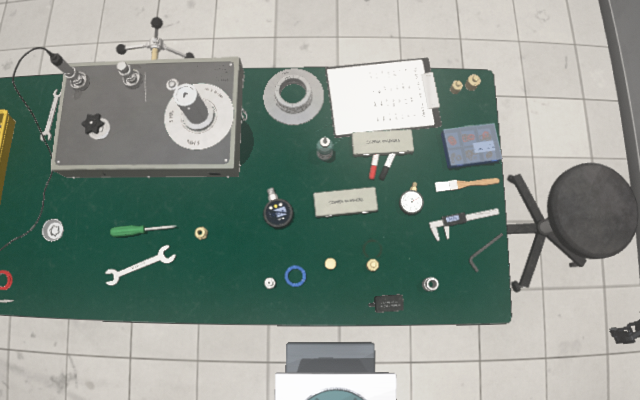

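View pics/side0.png

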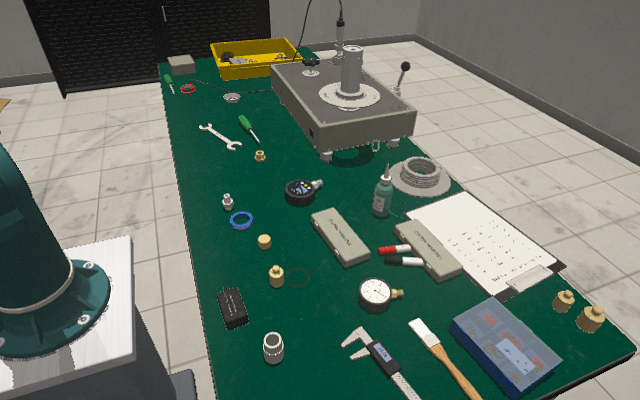

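Candidates: case at top (345,202) or (383,142); the nearer one is (345,202). Sleeve (431,284), or the ring at (53,230). Union (270,283). Bush (201,233). Cap nut (331,263). Weight (373,265), with more brass pieces at (457,86) and (474,81). Next I'll take one close crop to check.

```bash
cat > h.py <<'E'
import numpy as np, cv2
from plant import robot, vision
def cal(n):
    c=vision.calibration(n); f=200/np.tan(np.radians(c["fovy"])/2)
    return c,f
def proj(n,P):
    c,f=cal(n); q=c["view"]@np.append(P,1); s=q[:2]/q[2]; s=s*(1+c["k1"]*(s@s))
    return np.array([c["cx"],c["cy"]])+f*s
def back(n,uv,z):
    c,f=cal(n); d=(np.array(uv)-[c["cx"],c["cy"]])/f; s=d.copy()
    for _ in range(20): s=d/(1+c["k1"]*(s@s))
    R=c["view"][:3,:3]; o=-R.T@c["view"][:3,3]; v=R.T@np.append(s,1)
    return o+v*(z-o[2])/v[2]
def save(n,name,tiles=None,k=4,w=200,h=150):
    im=vision.get_image(n)[...,::-1] if isinstance(n,str) else n
    return im
E
python3 - <<'E'
import cv2,numpy as np
from h import *
t=cv2.imread("pics/top0.png");s=cv2.imread("pics/side0.png")
def c(im,u,v,k=5,w=26): return cv2.resize(im[v-w:v+w,u-w:u+w],(200,200),interpolation=cv2.INTER_CUBIC)
L=[(t,270,283),(t,201,233),(t,331,263),(t,431,284),(s,228,202),(s,260,156),(s,264,242),(s,273,347),(s,276,276),(t,373,265),(t,411,200),(t,278,210)]
T=[c(*l) for l in L]
cv2.imwrite("pics/c1.png",np.vstack([np.hstack(T[i:i+4]) for i in(0,4,8)]))
for n,u,v,z in [("union",270,283,.02),("bush",201,233,.012),("cap",331,263,.02),("mass",373,265,.02),("sleeve",431,284,.03),("tape",295,276,.006),("dial",411,202,.02),("digi",278,213,.02),("case",346,202,.026)]: print(n,back("top",(u,v),z).round(3))
for n,u,v,z in [("union",228,202,.02),("bush",260,156,.012),("cap",264,242,.011),("mass",276,276,.02),("sleeve",273,347,.025),("tape",241,220,.006),("dial",375,292,.029),("case",340,233,.026)]: print(n,back("side",(u,v),z).round(3))
E
```

```text
union [0.387 0.174 0.02 ]
bush [0.52  0.367 0.012]
cap [0.441 0.012 0.02 ]
mass [ 0.436 -0.1    0.02 ]
sleeve [ 0.384 -0.252  0.03 ]
tape [0.406 0.108 0.006]
dial [ 0.607 -0.207  0.02 ]
digi [0.575 0.156 0.02 ]
case [ 0.605 -0.029  0.026]
union [0.389 0.172 0.02 ]
bush [0.522 0.365 0.012]
cap [0.44  0.013 0.011]
mass [ 0.435 -0.099  0.02 ]
sleeve [ 0.385 -0.251  0.025]
tape [0.407 0.11  0.006]
dial [ 0.604 -0.211  0.029]
case [ 0.608 -0.033  0.026]
```

View pics/c1.png

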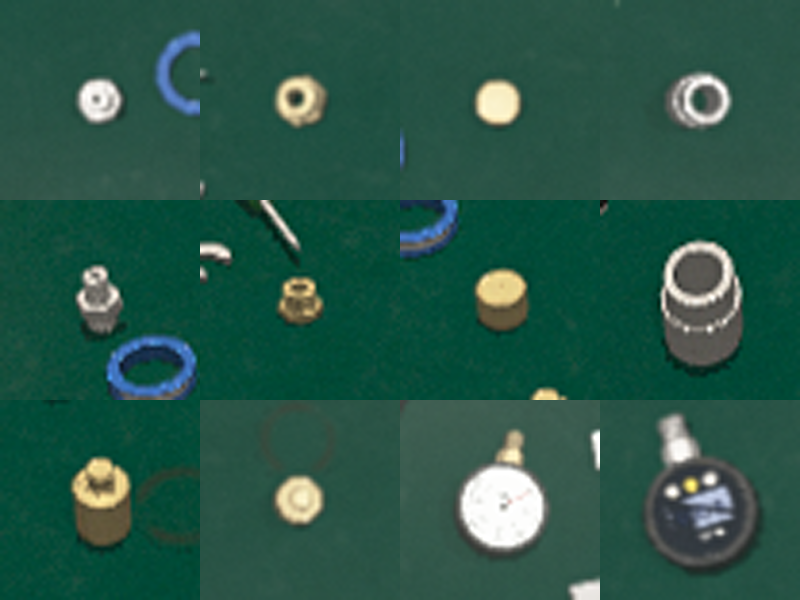

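The crops confirm the choices: union, bush, flat cap nut, sleeve (open bore), knobbed weight and both gauges. The dial gauge is at −y and the digital one at +y. Next I'll measure the case and refine the part positions, while turning the tool so that its y lies along world +x.

```bash
cat >> h.py <<'E'
def blob(im,u,v,w,test):
    m=np.zeros(im.shape[:2],np.uint8); c=im[v-w:v+w,u-w:u+w].astype(int)
    m[v-w:v+w,u-w:u+w]=test(c); n,l,st,ce=cv2.connectedComponentsWithStats(m)
    i=1+np.argmax(st[1:,4]); return l==i
def fit(n,mask,r,h,z0):  # cylinder silhouette: compare bbox centre with projected cylinder
    ys,xs=np.where(mask); box=np.array([xs.min(),xs.max(),ys.min(),ys.max()]); c=np.array([box[:2].mean(),box[2:].mean()])
    P=back(n,c,z0+h/2)
    a=np.linspace(0,2*np.pi,60)
    for _ in range(10):
        q=np.array([proj(n,[P[0]+r*np.cos(t),P[1]+r*np.sin(t),z]) for t in a for z in(z0,z0+h)])
        e=c-(q.min(0)+q.max(0))/2; P=back(n,proj(n,P)+e,z0+h/2)
    return P[:2].round(4),box,(q.min(0).round(1),q.max(0).round(1))
def go(x,y,z):  # tool y=+X, tool x=+Y, tool z=-Z : units
    p=robot.state()["tcp_pos"]; print("rows units x,y,z:",((y-p[1])/.025).round(2),((x-p[0])/.025).round(2),((p[2]-z)/.025).round(2))
E
python3 - <<'E'
from h import *
t=cv2.imread("pics/top0.png");s=cv2.imread("pics/side0.png")
m=blob(t,346,202,40,lambda c:(c[...,2]>95)&(c[...,2]-c[...,1]>-12))
ys,xs=np.where(m); r=cv2.boxPoints(cv2.minAreaRect(np.c_[xs,ys].astype(np.float32)))
P=np.array([back("top",q,.026) for q in r]);print("case top",r.round(0).tolist(),P.round(3).tolist(),P.mean(0))
m=blob(s,340,236,38,lambda c:(c[...,2]>130)&(c[...,2]-c[...,1]>-12))
ys,xs=np.where(m); h=cv2.convexHull(np.c_[xs,ys]); a=cv2.approxPolyDP(h,4,True)[:,0];print("side",a.tolist(),[back("side",q,.026).round(3).tolist() for q in a])
ng=lambda c:(c[...,2]-c[...,1]>-12)&(c[...,2]>60)
for nm,n,im,u,v,r,h,w in [("union","top",t,270,283,.0135,.041,12),("union","side",s,228,202,.0135,.041,12),("bush","top",t,201,233,.017,.023,12),("bush","side",s,260,156,.017,.023,10),("cap","top",t,331,263,.015,.022,12),("cap","side",s,264,242,.015,.022,12),("sleeve","top",t,431,284,.018,.049,14),("sleeve","side",s,273,347,.018,.049,22)]:
    print(nm,n,*fit(n,blob(im,u,v,w,ng),r,h,0))
E
for i in 1 2; do :; done
python3 -m inch '[[[-1,0,0,0,-1],[-1,0,0,0,-1],[-1,0,0,0,-1],[-1,0,0,0,-1],[-1,0,0,0,-1]]]' >/dev/null
python3 -m inch '[[[-1,0,0,0,-1],[-1,0,0,0,-1],[-1,0,0,0,-1],[-1,0,0,0,-1],[-1,0,0,0,-1]]]' >/dev/null
python3 -m inch '[[[-1,0,0,0,-1],[-1,0,0,0,-1],[-1,0,0,0,-1],[-1,0,0,0,-0.5],[-1,0,0,0,0]]]'
```

```text
case top [[313.0, 192.0], [375.0, 186.0], [378.0, 212.0], [315.0, 218.0]] [[0.632, 0.062, 0.026], [0.65, -0.109, 0.026], [0.579, -0.114, 0.026], [0.561, 0.055, 0.026]] [ 0.60543205 -0.02653545  0.026     ]
side [[369, 252], [345, 260], [312, 214], [333, 208]] [[0.644, -0.11, 0.026], [0.585, -0.113, 0.026], [0.571, 0.05, 0.026], [0.628, 0.054, 0.026]]
union top [0.3865 0.1749] [264 275 278 288] (array([263.6, 277.6]), array([275.4, 288.4]))
union side [0.3887 0.1736] [222 233 193 210] (array([221.1, 191.9]), array([233.9, 211.1]))
time_s: 1.35
tcp_pos: [0.2771, -0.6695, 0.2386]
orientation: [-2.22, -2.221, -0.001]
ft_force: [0.7, -0.0, -0.2]
opening: 0.0853
finger_force: 0.0Traceback (most recent call last):
  File "<stdin>", line 10, in <module>
  File "h.py", line 26, in fit
    q=np.array([proj(n,[P[0]+r*np.cos(t),P[1]+r*np.sin(t),z]) for t in a for z in(z0,z0+h)])
                ~~~~^^^^^^^^^^^^^^^^^^^^^^^^^^^^^^^^^^^^^^^^^
  File "h.py", line 7, in proj
    c,f=cal(n); q=c["view"]@np.append(P,1); s=q[:2]/q[2]; s=s*(1+c["k1"]*(s@s))
        ~~~^^^
  File "h.py", line 4, in cal
    c=vision.calibration(n); f=200/np.tan(np.radians(c["fovy"])/2)
ValueError: time passes only in moves, steps and waits
```

```bash
sed -i 's/^def cal(n):/import functools\n@functools.lru_cache\ndef cal(n):/' h.py
python3 - <<'E'
from h import *
t=cv2.imread("pics/top0.png");s=cv2.imread("pics/side0.png")
ng=lambda c:(c[...,2]-c[...,1]>-12)&(c[...,2]>60)
for nm,n,im,u,v,r,h,w in [("bush","top",t,201,233,.017,.023,12),("bush","side",s,260,156,.017,.023,10),("cap","top",t,331,263,.015,.022,12),("cap","side",s,264,242,.015,.022,12),("sleeve","top",t,431,284,.018,.049,14),("sleeve","side",s,273,347,.018,.049,22)]:
    print(nm,n,*fit(n,blob(im,u,v,w,ng),r,h,0))
go(.384,-.252,.12)
E
```

```text
bush top [0.5203 0.3672] [195 207 227 239] (array([193.9, 226.3]), array([208.1, 239.7]))
bush side [0.5221 0.3689] [254 265 150 161] (array([253.5, 149.2]), array([265.5, 161.8]))
cap top [0.4399 0.0148] [324 336 258 269] (array([324.3, 257.6]), array([335.7, 269.4]))
cap side [0.4402 0.0146] [258 270 234 249] (array([257.1, 233.4]), array([270.9, 249.6]))
sleeve top [ 0.3854 -0.25  ] [422 438 277 290] (array([421.2, 276.4]), array([438.8, 290.6]))
sleeve side [ 0.385  -0.2523] [263 283 332 363] (array([261.8, 330.4]), array([284.2, 364.6]))
rows units x,y,z: 16.7 4.28 4.74
```

```bash
python3 -m inch '[[[-1,1,0.27,0,0],[-1,1,0.27,0,0],[-1,1,0.27,0,0],[-1,1,0.27,0,0],[-1,1,0.27,0,0]]]' >/dev/null
python3 -m inch '[[[-1,1,0.27,0,0],[-1,1,0.27,0,0],[-1,1,0.27,0,0],[-1,1,0.27,0,0],[-1,1,0.27,0,0]]]' >/dev/null
python3 -m inch '[[[-1,1,0.27,0.5,0],[-1,1,0.27,0.5,0],[-1,1,0.27,0.5,0],[-1,1,0.27,0.5,0],[-1,1,0.27,0.5,0]]]' 
python3 -m inch '[[[-1,1,0.27,0.5,0],[-1,0.72,0,0.5,0],[-1,0,0,0.5,0],[-1,0,0,0,0],[-1,0,0,0,0]]]'
python3 -c "
from h import *
go(.385,-.251,.016);print(robot.state()['orientation'])"
```

```text
time_s: 2.6
tcp_pos: [0.3788, -0.2937, 0.1764]
orientation: [2.223, 2.219, 0.0]
ft_force: [0.4, 0.3, 0.8]
opening: 0.0853
finger_force: 0.0
time_s: 3.02
tcp_pos: [0.3852, -0.2517, 0.139]
orientation: [-2.221, -2.22, 0.001]
ft_force: [1.4, -0.1, 0.5]
opening: 0.0853
finger_force: 0.0
rows units x,y,z: 0.03 -0.01 4.92
[-2.22091767e+00 -2.22026825e+00  9.68371104e-04]
```

```bash
python3 -m inch '[[[-1,0,0,1,0],[-1,0,0,1,0],[-1,0,0,1,0],[-1,0,0,0.8,0],[-1,0,0,0.6,0]]]' >/dev/null
python3 -m inch '[[[-1,0,0,0.5,0],[-1,0,0,0,0],[1,0,0,0,0],[1,0,0,0,0],[1,0,0,0,0]]]' 
python3 -m inch '[[[1,0,0,0,0],[1,0,0,0,0],[1,0,0,0,0],[1,0,0,0,0],[1,0,0,0,0]]]'
python3 -c "
from h import *
go(.385,-.251,.016)"
```

```text
time_s: 3.85
tcp_pos: [0.3861, -0.2526, 0.0178]
orientation: [2.221, 2.219, 0.001]
ft_force: [-0.1, 0.6, -1.1]
opening: 0.0514
finger_force: 0.0
time_s: 4.27
tcp_pos: [0.3857, -0.2522, 0.0178]
orientation: [2.221, 2.22, 0.0]
ft_force: [-1.1, 0.9, 5.6]
opening: 0.032
finger_force: 58.9
rows units x,y,z: 0.05 -0.03 0.07
```

```bash
python3 -m inch '[[[1,0,0,-0.4,0],[1,0,0,-0.6,0],[1,0,0,-1,0],[1,0,0,-1,0],[1,0,0,-1,0]]]' 
python3 -m inch '[[[1,0.5,0.7,0,0],[1,0.75,1,0,0],[1,0.75,1,0,0],[1,0.75,1,0,0],[1,0.75,1,0,0]]]' >/dev/null
python3 -m inch '[[[1,0.75,1,0,0],[1,0.75,1,0,0],[1,0.75,1,0,0],[1,0.7,0.8,0,0],[1,0.28,0.54,0,0]]]' >/dev/null
python3 -m inch '[[[1,0,0,0,0],[1,0,0,0,0],[1,0,0,0,0]]]'
python3 -c "
from h import *
go(.6115,-.0837,.0446)"
```

```text
time_s: 4.68
tcp_pos: [0.3848, -0.2515, 0.118]
orientation: [-2.221, -2.221, 0.001]
ft_force: [-0.2, -0.3, -1.6]
opening: 0.0317
finger_force: 59.6
time_s: 5.77
tcp_pos: [0.6095, -0.0848, 0.1165]
orientation: [-2.222, -2.219, 0.004]
ft_force: [-0.2, 0.6, -2.3]
opening: 0.0318
finger_force: 59.7
rows units x,y,z: 0.04 0.08 2.88
```

```bash
python3 -m inch '[[[1,0.04,0.08,0.8,0],[1,0,0,0.8,0],[1,0,0,0.7,0],[1,0,0,0.3,0],[1,0,0,0.2,0]]]' >/dev/null
python3 -m inch '[[[1,0,0,0.08,0],[1,0,0,0,0],[1,0,0,0,0]]]'
python3 - <<'E'
from h import *
go(.6115,-.0837,.0446)
s=vision.get_image("side")[...,::-1];t=vision.get_image("top")[...,::-1]
f=lambda im,u,v,w=50:cv2.resize(im[v-w:v+w,u-w:u+w],(400,400),interpolation=cv2.INTER_CUBIC)
cv2.imwrite("pics/p2.png",np.hstack([f(s,352,235),f(t,355,195)]))
E
```

```text
time_s: 6.43
tcp_pos: [0.6139, -0.0828, 0.0456]
orientation: [2.221, 2.22, 0.001]
ft_force: [0.6, 0.2, -1.3]
opening: 0.0316
finger_force: 59.8
rows units x,y,z: -0.04 -0.1 0.04
```

View pics/p2.png

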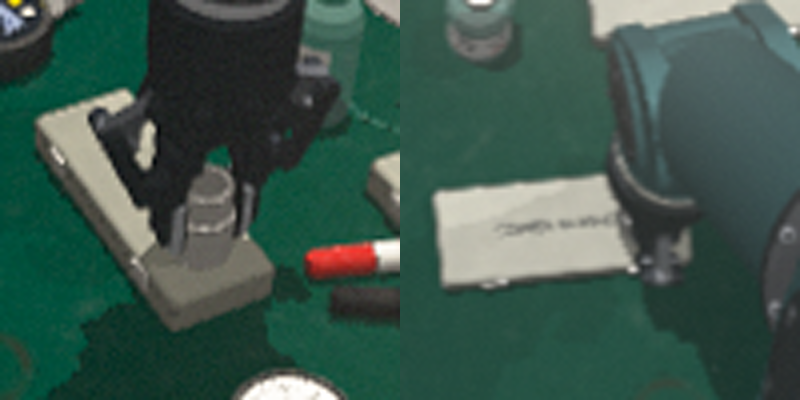

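The sleeve stands upright on the lid's dial-gauge end at about (207,230) in the crop. I'll lower it slightly, release it and go to the union.

```bash
python3 -m inch '[[[1,0,-0.03,0.05,0],[1,0,0,0,0],[0.2,0,0,0,0],[-1,0,0,0,0],[-1,0,0,0,0]]]'
python3 -m inch '[[[-1,0,0,0,0],[-1,0,0,0,0],[-1,0,0,-0.4,0],[-1,0,0,-1,0],[-1,0,0,-1,0]]]'
python3 -m inch '[[[-1,0,0,-1,0],[-1,0.4,-0.3,-0.7,0],[-1,1,-0.9,0,0],[-1,1,-0.9,0,0],[-1,1,-0.9,0,0]]]' > /dev/null
python3 -m inch '[[[-1,1,-0.9,0,0],[-1,1,-0.9,0,0],[-1,1,-0.9,0,0],[-1,1,-0.9,0,0],[-1,1,-0.9,0,0]]]' > /dev/null
python3 -m inch '[[[-1,1,-0.9,0,0],[-1,0.7,-0.5,0,0],[-1,0.2,-0.1,0,0],[-1,0,0,0,0],[-1,0,0,0,0]]]' 
python3 -c "
from h import *
go(.3877,.1742,.014)"
```

```text
time_s: 6.95
tcp_pos: [0.613, -0.0825, 0.0438]
orientation: [2.221, 2.221, 0.001]
ft_force: [-0.6, 0.7, -0.5]
opening: 0.0574
finger_force: 0.0
time_s: 7.37
tcp_pos: [0.6117, -0.0824, 0.1038]
orientation: [-2.22, -2.22, 0.003]
ft_force: [1.3, 0.7, 0.6]
opening: 0.0851
finger_force: 0.0
time_s: 8.62
tcp_pos: [0.3884, 0.1748, 0.1465]
orientation: [2.221, 2.221, 0.001]
ft_force: [-0.2, 0.4, 0.0]
opening: 0.0853
finger_force: 0.0
rows units x,y,z: -0.02 -0.03 5.3
```

```bash
python3 -m inch '[[[-1,0,0,0.8,0],[-1,0,0,1,0],[-1,0,0,1,0],[-1,0,0,1,0],[-1,0,0,0.8,0]]]' >/dev/null
python3 -m inch '[[[-1,0,0,0.4,0],[-1,0,0,0.18,0],[-1,0,0,0,0],[1,0,0,0,0],[1,0,0,0,0]]]' 
python3 -m inch '[[[1,0,0,0,0],[1,0,0,0,0],[1,0,0,0,0],[1,0,0,0,0],[1,0,0,0,0]]]'
python3 -m inch '[[[1,0,0,0,0],[1,0,0,0,0],[1,0,0,0,0]]]'
python3 - <<'E'
from h import *
s=vision.get_image("side")[...,::-1]
f=lambda im,u,v,w=30:cv2.resize(im[v-w:v+w,u-w:u+w],(400,400),interpolation=cv2.INTER_CUBIC)
cv2.imwrite("pics/p3.png",f(s,228,195))
E
```

```text
time_s: 9.45
tcp_pos: [0.3887, 0.1743, 0.0168]
orientation: [2.223, 2.219, 0.002]
ft_force: [-0.1, -0.7, 0.9]
opening: 0.064
finger_force: 0.0
time_s: 9.87
tcp_pos: [0.388, 0.175, 0.0174]
orientation: [2.221, 2.221, 0.002]
ft_force: [0.4, -0.5, 7.7]
opening: 0.0247
finger_force: 58.5
time_s: 10.12
tcp_pos: [0.388, 0.175, 0.0174]
orientation: [2.221, 2.221, 0.002]
ft_force: [0.2, -1.0, 8.1]
opening: 0.0249
finger_force: 58.5
```

View pics/p3.png

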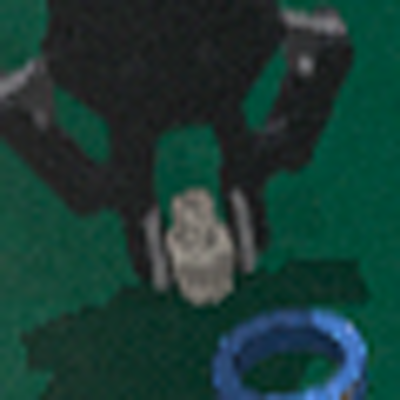

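The union is gripped on its flats and upright at about (200,250) in the crop. Carrying it to the lid.

```bash
python3 -m inch '[[[1,0,0,-0.4,0],[1,0,0,-0.6,0],[1,0,0,-1,0],[1,0,0,-1,0],[1,0,0,-1,0]]]' 
python3 -m inch '[[[1,-0.4,0.6,0,0],[1,-0.7,1,0,0],[1,-0.7,1,0,0],[1,-0.7,1,0,0],[1,-0.7,1,0,0]]]' >/dev/null
python3 -m inch '[[[1,-0.7,1,0,0],[1,-0.7,1,0,0],[1,-0.7,1,0,0],[1,-0.47,0.6,0,0],[1,-0.2,0.3,0,0]]]' >/dev/null
python3 -m inch '[[[1,0,0,0,0],[1,0,0,0,0],[1,0,0,0,0]]]'
python3 -c "
from h import *
go(.6005,.0257,.0438)"
```

```text
time_s: 10.58
tcp_pos: [0.3871, 0.1747, 0.1177]
orientation: [-2.221, -2.222, 0.001]
ft_force: [0.9, 0.1, -0.6]
opening: 0.0245
finger_force: 59.4
time_s: 11.67
tcp_pos: [0.5981, 0.0274, 0.1163]
orientation: [-2.217, -2.223, 0.002]
ft_force: [-0.5, 0.1, -1.2]
opening: 0.0246
finger_force: 59.5
rows units x,y,z: -0.07 0.09 2.9
```

```bash
python3 -m inch '[[[1,-0.03,0.06,0.8,0],[1,0,0,0.8,0],[1,0,0,0.7,0],[1,0,0,0.3,0],[1,0,0,0.2,0]]]' >/dev/null
python3 -m inch '[[[1,0,0,0.09,0],[1,0,0,0,0],[1,0,0,0,0],[0.4,0,0,0,0],[-1,0,0,0,0]]]'
python3 -m inch '[[[-1,0,0,0,0],[-1,0,0,0,0],[-1,0,0,0,0],[-1,0,0,-0.4,0],[-1,0,0,-1,0]]]'
python3 -m inch '[[[-1,0,0,-1,0],[-1,0,0,-1,0],[-1,0.5,-0.1,-0.7,0],[-1,1,-0.24,0,0],[-1,1,-0.24,0,0]]]'
python3 -m inch '[[[-1,1,-0.24,0,0],[-1,1,-0.24,0,0],[-1,1,-0.24,0,0],[-1,1,-0.24,0,0],[-1,1,-0.24,0,0]]]' > /dev/null
python3 -m inch '[[[-1,1,-0.24,0,0],[-1,1,-0.24,0,0],[-1,1,-0.24,0,0],[-1,1,-0.24,0,0],[-1,1,-0.24,0,0]]]' > /dev/null
python3 -m inch '[[[-1,0.9,-0.1,0,0],[-1,0.3,0,0,0],[-1,0,0,0,0],[-1,0,0,0,0]]]'
python3 - <<'E'
from h import *
go(.5212,.368,.018)
s=vision.get_image("side")[...,::-1];t=vision.get_image("top")[...,::-1]
f=lambda im,u,v,w=40:cv2.resize(im[v-w:v+w,u-w:u+w],(400,400),interpolation=cv2.INTER_CUBIC)
cv2.imwrite("pics/p4.png",np.hstack([f(s,340,230),f(t,345,205)]))
E
```

```text
time_s: 12.5
tcp_pos: [0.6023, 0.025, 0.0452]
orientation: [2.221, 2.221, 0.002]
ft_force: [0.4, -1.2, 0.6]
opening: 0.0364
finger_force: 0.0
time_s: 12.92
tcp_pos: [0.5992, 0.0247, 0.0774]
orientation: [-2.218, -2.219, 0.008]
ft_force: [0.1, 0.1, 0.6]
opening: 0.0852
finger_force: 0.0
time_s: 13.33
tcp_pos: [0.5886, 0.0869, 0.1493]
orientation: [2.223, 2.215, 0.005]
ft_force: [0.2, -0.6, 0.1]
opening: 0.0853
finger_force: 0.0
time_s: 14.5
tcp_pos: [0.5249, 0.3664, 0.1469]
orientation: [2.221, 2.221, -0.001]
ft_force: [0.2, -0.6, -0.5]
opening: 0.0853
finger_force: 0.0
rows units x,y,z: 0.07 -0.15 5.16
```

View pics/p4.png

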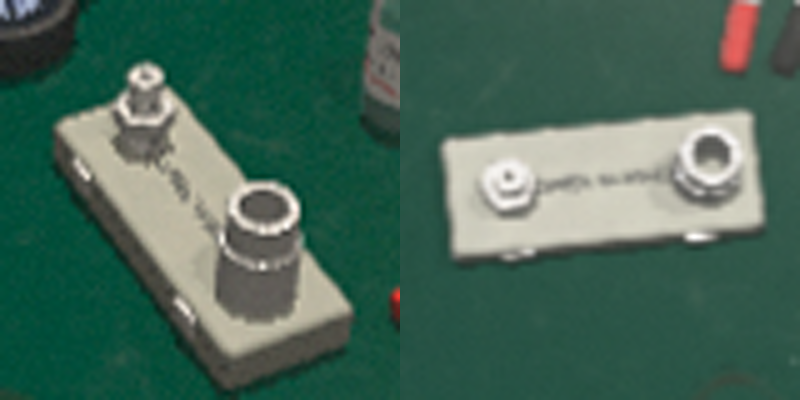

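Sleeve and union both stand upright along the lid's midline, at (258,250) and (145,115) in the left crop. Now the bush.

```bash
python3 -m inch '[[[-1,0.07,-0.15,0.8,0],[-1,0,0,1,0],[-1,0,0,1,0],[-1,0,0,1,0],[-1,0,0,0.8,0]]]' >/dev/null
python3 -m inch '[[[-1,0,0,0.5,0],[-1,0,0,0.28,0],[-1,0,0,0,0],[-1,0,0,0,0]]]'
python3 -m inch '[[[1,0,0,0,0],[1,0,0,0,0],[1,0,0,0,0],[1,0,0,0,0],[1,0,0,0,0]]]'
python3 -m inch '[[[1,0,0,0,0],[1,0,0,0,0],[1,0,0,0,0],[1,0,0,0,0]]]'
python3 - <<'E'
from h import *
s=vision.get_image("side")[...,::-1]
f=lambda im,u,v,w=26:cv2.resize(im[v-w:v+w,u-w:u+w],(400,400),interpolation=cv2.INTER_CUBIC)
cv2.imwrite("pics/p5.png",f(s,260,152))
E
```

```text
time_s: 15.35
tcp_pos: [0.5215, 0.3689, 0.0127]
orientation: [2.222, 2.22, 0.001]
ft_force: [-0.4, 0.9, 0.3]
opening: 0.0853
finger_force: 0.0
time_s: 15.77
tcp_pos: [0.5213, 0.3696, 0.0136]
orientation: [2.221, 2.222, 0.002]
ft_force: [-1.0, -0.5, 7.2]
opening: 0.0304
finger_force: 58.9
time_s: 16.1
tcp_pos: [0.5213, 0.3696, 0.0137]
orientation: [2.221, 2.221, 0.002]
ft_force: [-1.0, -1.9, 7.5]
opening: 0.0301
finger_force: 58.7
```

View pics/p5.png

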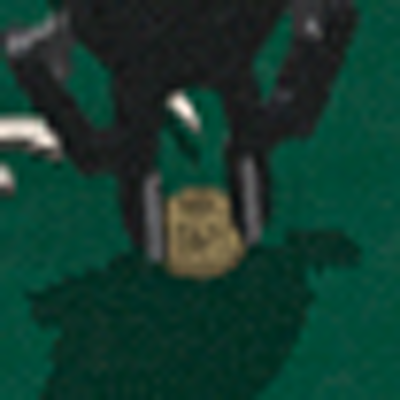

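The bush is held on its flats and upright at about (200,235) in the crop. Carrying it to mid-lid.

```bash
python3 -m inch '[[[1,0,0,-0.4,0],[1,0,0,-1,0],[1,0,0,-1,0],[1,0,0,-1,0],[1,0,0,-1,0]]]' 
python3 -m inch '[[[1,-0.6,0.1,0,0],[1,-1,0.22,0,0],[1,-1,0.22,0,0],[1,-1,0.22,0,0],[1,-1,0.22,0,0]]]' >/dev/null
python3 -m inch '[[[1,-1,0.22,0,0],[1,-1,0.22,0,0],[1,-1,0.22,0,0],[1,-1,0.22,0,0],[1,-1,0.22,0,0]]]' >/dev/null
python3 -m inch '[[[1,-1,0.22,0,0],[1,-1,0.22,0,0],[1,-1,0.22,0,0],[1,-1,0.22,0,0],[1,-1,0.22,0,0]]]' >/dev/null
python3 -m inch '[[[1,-0.9,0.22,0,0],[1,-0.44,0,0,0],[1,0,0,0,0],[1,0,0,0,0],[1,0,0,0,0]]]'
python3 -c "
from h import *
go(.606,-.029,.0405)"
```

```text
time_s: 16.57
tcp_pos: [0.5205, 0.369, 0.1238]
orientation: [-2.221, -2.222, 0.001]
ft_force: [1.1, 0.3, -0.9]
opening: 0.03
finger_force: 59.4
time_s: 18.23
tcp_pos: [0.6053, -0.027, 0.1223]
orientation: [-2.218, -2.223, -0.001]
ft_force: [-0.5, 0.7, -0.1]
opening: 0.0298
finger_force: 59.4
rows units x,y,z: -0.08 0.03 3.27
```

```bash
python3 -m inch '[[[1,-0.06,0.03,0.8,0],[1,0,0,0.9,0],[1,0,0,0.8,0],[1,0,0,0.4,0],[1,0,0,0.3,0]]]' >/dev/null
python3 -m inch '[[[1,0,0,0.1,0],[1,0,0,0,0],[1,0,0,0,0],[0.3,0,0,0,0],[-1,0,0,0,0]]]'
python3 -m inch '[[[-1,0,0,0,0],[-1,0,0,0,0],[-1,0,0,0,0],[-1,0,0,-0.4,0],[-1,0,0,-1,0]]]'
python3 -m inch '[[[-1,0,0,-1,0],[-1,0,0,-1,0],[-1,0,-0.2,-0.7,0],[-1,0.25,-0.9,0,0],[-1,0.25,-0.9,0,0]]]'
python3 -m inch '[[[-1,0.25,-0.9,0,0],[-1,0.25,-0.9,0,0],[-1,0.25,-0.9,0,0],[-1,0.25,-0.9,0,0],[-1,0.25,-0.9,0,0]]]' >/dev/null
python3 -m inch '[[[-1,0,-0.1,0,0],[-1,0,0,0,0],[-1,0,0,0,0]]]'
python3 - <<'E'
from h import *
go(.440,.0147,.014)
s=vision.get_image("side")[...,::-1];t=vision.get_image("top")[...,::-1]
cv2.imwrite("pics/s6.png",s);cv2.imwrite("pics/t6.png",t)
f=lambda im,u,v,w=40:cv2.resize(im[v-w:v+w,u-w:u+w],(400,400),interpolation=cv2.INTER_CUBIC)
cv2.imwrite("pics/p6.png",np.hstack([f(s,340,230),f(t,345,205)]))
E
```

```text
time_s: 19.07
tcp_pos: [0.6073, -0.0307, 0.0405]
orientation: [2.221, 2.221, 0.002]
ft_force: [-0.8, -0.6, 0.3]
opening: 0.0406
finger_force: 0.0
time_s: 19.48
tcp_pos: [0.6042, -0.0309, 0.0729]
orientation: [-2.218, -2.219, 0.007]
ft_force: [-0.3, 0.4, -0.2]
opening: 0.0851
finger_force: 0.0
time_s: 19.9
tcp_pos: [0.5585, -0.0185, 0.1447]
orientation: [2.22, 2.217, 0.006]
ft_force: [-0.5, 0.5, -0.1]
opening: 0.0852
finger_force: 0.0
time_s: 20.57
tcp_pos: [0.4429, 0.013, 0.143]
orientation: [2.22, 2.22, 0.003]
ft_force: [0.1, 0.3, 0.3]
opening: 0.0854
finger_force: 0.0
rows units x,y,z: 0.07 -0.12 5.16
```

View pics/p6.png

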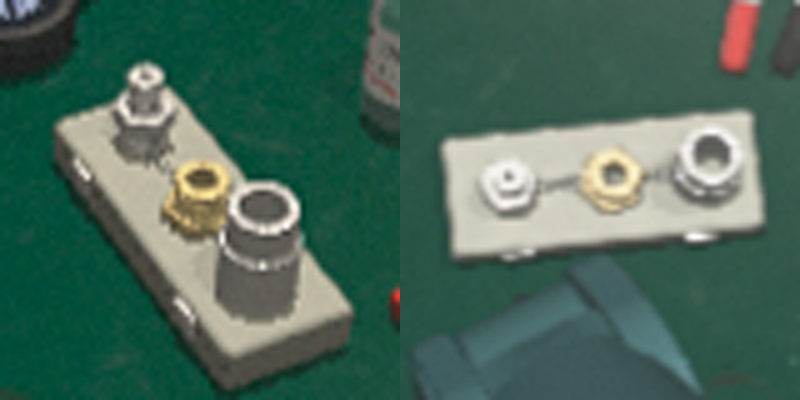

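The bush stands mid-lid between the union and the sleeve, with its rim centre at top (347.6,199). Now I'll grasp the cap nut and measure the placed parts.

```bash
python3 -m inch '[[[-1,0.07,-0.12,0.8,0],[-1,0,0,1,0],[-1,0,0,1,0],[-1,0,0,1,0],[-1,0,0,0.8,0]]]' >/dev/null
python3 -m inch '[[[-1,0,0,0.4,0],[-1,0,0,0.16,0],[-1,0,0,0,0],[-1,0,0,0,0]]]'
python3 -m inch '[[[1,0,0,0,0],[1,0,0,0,0],[1,0,0,0,0],[1,0,0,0,0],[1,0,0,0,0]]]' >/dev/null
python3 -m inch '[[[1,0,0,0,0],[1,0,0,0,0],[1,0,0,0,0],[1,0,0,0,0]]]'
python3 - <<'E'
from h import *
t=cv2.imread("pics/t6.png")
br=lambda c:(c[...,2]-c[...,0]>35)&(c[...,2]>80)
m=blob(t,347,201,11,br); print(fit("top",m,.0175,.023,.026), back("top",(347.6,199),.049))
print("sleeve rim",back("top",(305+311/5,165+151/5),.075),"union top",back("top",(305+110/5,165+176/5),.067))
E
```

```text
time_s: 21.42
tcp_pos: [0.4396, 0.0147, 0.0133]
orientation: [2.221, 2.221, 0.001]
ft_force: [-0.2, -0.8, 0.6]
opening: 0.0853
finger_force: 0.0
time_s: 22.17
tcp_pos: [0.439, 0.0147, 0.0141]
orientation: [2.221, 2.221, 0.001]
ft_force: [-1.2, -0.3, 8.4]
opening: 0.0276
finger_force: 58.5
(array([ 0.6069, -0.0304]), array([341, 353, 195, 206]), (array([340.3, 193.3]), array([353.7, 207.7]))) [ 0.60872729 -0.03157944  0.049     ]
sleeve rim [ 0.61363128 -0.08146954  0.075     ] union top [0.60163204 0.0236011  0.067     ]
```

```bash
python3 -m inch '[[[1,0,0,-0.4,0],[1,0,0,-1,0],[1,0,0,-1,0],[1,0,0,-1,0],[1,0,0,-1,0]]]' 
python3 -m inch '[[[1,-0.2,0.5,0,0],[1,-0.25,0.9,0,0],[1,-0.25,0.9,0,0],[1,-0.25,0.9,0,0],[1,-0.25,0.9,0,0]]]' >/dev/null
python3 -m inch '[[[1,-0.25,0.9,0,0],[1,-0.25,0.9,0,0],[1,-0.11,0.6,0,0],[1,0,0.22,0,0],[1,0,0,0,0]]]' >/dev/null
python3 -m inch '[[[1,0,0,0,0],[1,0,0,0,0],[1,0,0,0,0]]]'
python3 -c "
from h import *
go(.607,-.0305,.0645)"
```

```text
time_s: 22.58
tcp_pos: [0.438, 0.0146, 0.1245]
orientation: [-2.221, -2.221, 0.001]
ft_force: [0.6, -0.8, -0.1]
opening: 0.0277
finger_force: 59.3
time_s: 23.67
tcp_pos: [0.605, -0.0301, 0.1232]
orientation: [-2.219, -2.222, 0.002]
ft_force: [0.1, -0.3, -0.7]
opening: 0.0276
finger_force: 59.3
rows units x,y,z: -0.02 0.08 2.35
```

```bash
python3 -m inch '[[[1,-0.02,0.05,0.8,0],[1,0,0,0.8,0],[1,0,0,0.4,0],[1,0,0,0.2,0],[1,0,0,0.1,0]]]' >/dev/null
python3 -m inch '[[[1,0,0,0.03,0],[1,0,0,0,0],[1,0,0,0,0],[1,0,0,0,0]]]'
python3 - <<'E'
from h import *
go(.607,-.0305,.0631)
s=vision.get_image("side")[...,::-1]
f=lambda im,u,v,w=32:cv2.resize(im[v-w:v+w,u-w:u+w],(400,400),interpolation=cv2.INTER_CUBIC)
cv2.imwrite("pics/p7.png",f(s,340,225))
E
```

```text
time_s: 24.42
tcp_pos: [0.6085, -0.031, 0.0658]
orientation: [2.221, 2.221, 0.002]
ft_force: [-0.1, 0.0, 0.0]
opening: 0.0281
finger_force: 59.3
rows units x,y,z: 0.02 -0.06 0.11
```

View pics/p7.png

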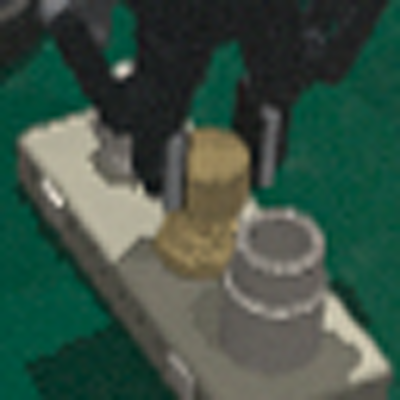

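The cap nut hangs centred about 2 mm above the bush, at crop (215,165). I'll lower it the last bit, release and retreat.

```bash
python3 -m inch '[[[1,0.02,-0.04,0.05,0],[1,0,0,0.04,0],[1,0,0,0,0],[1,0,0,0,0]]]'
python3 -m inch '[[[0.4,0,0,0,0],[0,0,0,0,0],[-0.4,0,0,0,0],[-1,0,0,0,0],[-1,0,0,0,0]]]'
python3 -m inch '[[[-1,0,0,0,0],[-1,0,0,-0.3,0],[-1,0,0,-0.7,0],[-1,0,0,-1,0],[-1,0,0,-1,0]]]' >/dev/null
python3 -m inch '[[[-1,0,0,-1,0],[-1,0,-0.8,-0.5,0],[-1,0,-0.9,0,0],[-1,0,-0.9,0,0],[-1,0,-0.9,0,0]]]' >/dev/null
python3 -m inch '[[[-1,0,-0.9,0,0],[-1,0,-0.9,0,0],[-1,0,0,0,0],[-1,0,0,0,0]]]'
python3 - <<'E'
from h import *
s=vision.get_image("side")[...,::-1];t=vision.get_image("top")[...,::-1]
f=lambda im,u,v,w=40:cv2.resize(im[v-w:v+w,u-w:u+w],(400,400),interpolation=cv2.INTER_CUBIC)
cv2.imwrite("pics/p8.png",np.hstack([f(s,340,230),f(t,345,205)]))
t0=cv2.imread("pics/top0.png").astype(int);s0=cv2.imread("pics/side0.png").astype(int)
for n,a,b,L in(("top",t0,t,[("dial",411,200),("digi",278,210)]),("side",s0,s,[("mass",276,276),("tape",241,220),("dial",375,292),("digi",300,190)])):
    for k,u,v in L: print(n,k,abs(a-b)[v-14:v+14,u-14:u+14].mean().round(1))
E
```

```text
time_s: 24.8
tcp_pos: [0.6069, -0.0304, 0.0631]
orientation: [2.221, 2.222, -0.0]
ft_force: [-0.8, 0.3, 3.5]
opening: 0.0275
finger_force: 59.9
time_s: 25.22
tcp_pos: [0.6068, -0.0306, 0.0625]
orientation: [-2.221, -2.221, 0.0]
ft_force: [-0.1, 0.0, 0.5]
opening: 0.0747
finger_force: 0.0
time_s: 26.38
tcp_pos: [0.4732, -0.0307, 0.1758]
orientation: [2.221, 2.222, -0.001]
ft_force: [0.6, 0.1, 0.6]
opening: 0.0852
finger_force: 0.0
top dial 1.0
top digi 1.2
side mass 19.7
side tape 5.3
side dial 3.8
side digi 10.0
```

View pics/p8.png

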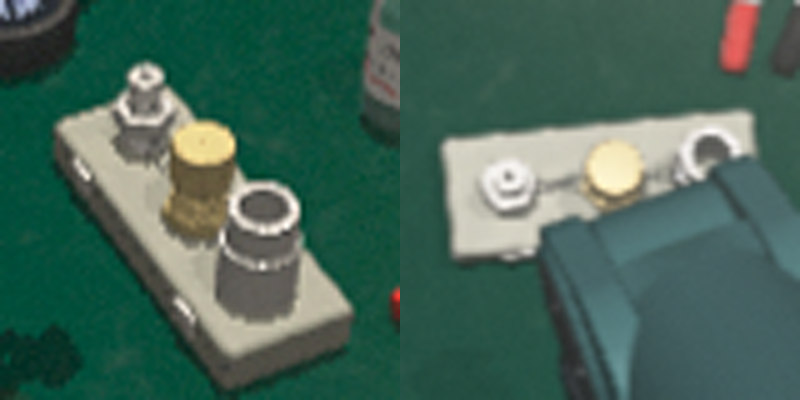

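The cap nut sits squarely on the bush with the row in order. The gauges haven't moved, and the arm never came near the weight or the tape, so the differences there come from its shadow. Handing in.

```bash
python3 -c "
from plant import robot
print(robot.job_done())"
```

```text
the job is handed in; nothing more can be done
None
```

The job is handed in (no verdict was returned): sleeve, bush and union stand upright in a row on the nearer case's lid, with the sleeve towards the dial gauge, and the cap nut sits closed side up on the bush; the arm touched neither the gauges nor the weight and tape.

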